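# Prime the bench grease pump until its indicator pin stands out

### The job

Prime the grease pump on the bench: with the fingertips, push its round palm plate all the way down and let its spring bring it all the way up again, over and over, until the indicator pin in the thin post beside it stands fully out. Do not touch the pin, and leave the tin, the two metal blocks and the wooden jig where they are. Finish with the plate fully up and the hand clear.

Things in the scene. Friction and masses are not known exactly. Their poses are not given: they have to be found in the camera images.
- pump: Hand grease pump bolted to the bench: dark foot plate 110 x 175 x 12 mm, a green round reservoir (39 mm radius, to 60 mm height) with the spring and palm plate above it, and a thin green post (13 mm radius, to 85 mm height) 88 mm to the side of it that holds the indicator pin. Origin on the bench surface under the axis of the palm plate; z up; y points from the palm plate's axis to the post; x points to the brass outlet nipple.
- palm_plate_top (a point): Centre of the flat top of the palm plate, a dark round steel plate of 90 mm diameter and 14 mm thickness on a coil spring, 139 mm above the bench when up; moves with the plate. Too wide to grip: it is pushed straight down from above.
- plunger (a joint): How far the palm plate is pressed: 0 fully up, 0.020 m fully down at a hard stop. The spring pushes back with about 4 N at the top and 12 N at the bottom, and brings the plate up by itself within about half a second when let go.
- pin (a joint): How far the indicator pin has come out of its post: 0 in (its tip then 3 mm above the post), about 0.030 m fully out; it starts between 0 and 0.012 m. Each full stroke of the palm plate lifts it one step of about 6 mm (the first stroke 4 to 10 mm), it stays there, and 3 to 5 full strokes bring it fully out. A stroke counts if the plate goes down to 18 mm or more and comes back to within 3 mm of the top; more strokes after the last step do nothing.
- pin_tip (a point): Top of the indicator pin, a plain steel rod of 11 mm diameter; 88 mm above the bench when in, about 118 mm when fully out.
- tin: Bystander: open steel tin, 72 mm diameter, 55 mm high, loose. Origin at the centre of its underside.
- block_a: Bystander: loose aluminium block 28 x 62 x 22 mm. Origin at the centre of its underside.
- block_b: Bystander: loose aluminium block 28 x 62 x 22 mm. Origin at the centre of its underside.
- jig: Bystander: loose wooden block 65 x 240 x 40 mm with a row of five brass clips standing on it, 62 mm high in all. Origin at the centre of its underside; long along its y.
Things that resemble listed ones, but are neither listed nor needed, are in the scene too. What is meant by the pump is not red, and is the larger of those in its own colour.

How it is judged:
By the outcome, as a careful person would: the job done as asked, in the order asked, and still so for the second after the job is handed in, with the robot touching nothing.
It also fails if it takes over 45 s, if anything falls off the work surface, if the arm or the gripper's body presses on something with over 40 N, if the wrist force passes 120 N, or if a joint passes its speed limit or range.

### The arm

A 6-joint arm with a two-finger parallel gripper is mounted at the origin on the work surface. World frame = base frame: x ahead of the robot, y to its left, z up, the work surface at z = 0. Lengths are in m, angles in rad, forces in N, time in s.
With the tool pointing down it reaches from about 0.35 to 0.975 m from the base axis. Payload 4.9 kg.
Tool frame: the origin (TCP) lies midway between the tips of the shut fingers; the grasp point (between the pads) lies 19 mm behind it; z points along the fingers, y is the line along which they close (so a half turn about z gives the same grasp; the last joint's range is limited). The gripper opens to 85 mm and grips with 20 to 120 N. Pads are 22 mm wide; open, the fingers measure 114 mm over their backs; the gripper's body (76 mm by 85 mm) begins 54 mm behind the grasp point. The pads swing forward as they close: fully open they stand 13 mm farther back than shut.
Start: joints at [-1.393, 0.053, 1.613, -0, 1.476, -0.119], TCP at [0.183, -0.598, 0.231] pointing down, gripper open.
Joint ranges: [-3.01, 3.01], [-1.01, 2.22], [0.06, 2.58], [-1.02, 4.17], [0.09, 2.62], [-3.14, 3.14]. Speed limits (rad/s): [2.57, 2.57, 3.14, 3.14, 3.14, 3.14].

### API

Orientations are given as a rotation vector (axis times angle).
In Python, from station import telemetry, optics, ctrl gives the robot as it stands.
- The arm moves only by the shell command python3 -m pendant 'ROWS' [FORCE]. ROWS is JSON, one flat list of numbers, 7 for each row, row after row: the turn, a rotation vector about the tool's x, y, z as a fraction of full scale, then the shift along the tool's x, y, z as a fraction of full scale, then the opening, from 0 (shut) to 1 (fully open). In form: [ax, ay, az, tx, ty, tz, fingers, ax, ay, az, tx, ty, tz, fingers, ...]. A call has 1 to 12 rows; each row is the pose to reach, as a shift and turn from the pose commanded when the call began, along the tool's axes at that moment; what a row does not reach only later rows make up. Full scale, the value 1, is 300 mm for a shift and 30 degrees for a turn. A row lasts 1/8 s, in which the tool goes at most 62.5 mm and 10.7 degrees, less where a joint would pass 70% of its speed; a pose out of reach is approached as far as the arm can. A call with a number of a shift or a turn outside -1 to 1 is refused whole. A call with a gripper value outside its range is refused whole. The fingers move at their own pace and stop on an object; FORCE is the grip in N (left out, the last holds). Time passes only in rows, so rows that repeat a pose let the fingers close. It gives the time, the measured TCP pose, the force, the opening and the grip force at its end, in the units of the state.
- telemetry.get_obs(): the state, without advancing time (a new reading comes with each control period).
- optics.get_image(name): name is "scene" or "top" or "wrist"; returns a dict with "image" (400x640x3 uint8, red, green, blue), "depth" (400x640 float32, m along the optical axis (not along the pixel's ray), 0 where there is no reading), "fx", "fy", "cx", "cy" (pixels), "rvec" (rotation vector, rad) and "tvec" (3), from world to camera coordinates, as OpenCV has them. Camera axes: x right, y down, z forward; pixel columns grow to the right and rows downward; lengths in m; the calibration is good to about 2 mm. The wrist camera is an equidistant fisheye: a pixel r from the principal point sees the ray r / f radians off the axis. A picture is of the moment at which its call begins.
- ctrl.finish_job(): hands the job in; it is judged then, once.
The state is a dict: "t": time; "q": joint angles; "dq": joint speeds; "effort": joint torques, N m; "tool_pos": TCP position; "tool_rot": TCP orientation; "contact_force": force on the tool from outside, world axes, zero at the start; "wrist_torque": the same for the moment, N m; "opening": finger opening in m; "grip_force": force on a finger pad.
Only numpy, scipy, OpenCV 4.12 (cv2) and the standard library are available. Lean on these libraries where they do the work, as an engineer would, in place of code of your own. Each camera call takes 0.05 s, during which the arm holds its last target. There are 200 camera calls.

## Working session

There is one attempt and no reset: what is moved stays moved. The work goes in short steps, Python scripts to look and compute and a shell command to move; the robot and the scene stay as the last step left them, time stands still between calls to the robot, and variables do not carry over. Pictures are saved under pics/ and viewed, at most 10 in all, crops included, and the job is handed in when it is done.

```bash
mkdir -p pics; cat > h.py <<'E'
import numpy as np, cv2
from station import telemetry, optics, ctrl
def grab(n):
    d=optics.get_image(n); np.savez('last_'+n,**d); return d
def world(d,u,v):
    z=float(d['depth'][v,u]); R=cv2.Rodrigues(np.array(d['rvec'],float))[0]
    c=np.array([(u-d['cx'])/d['fx']*z,(v-d['cy'])/d['fy']*z,z])
    return R.T@(c-np.array(d['tvec']).ravel())
E
python3 - <<'E'
from h import *
for n in('scene','top'):
    d=grab(n); cv2.imwrite(f'pics/{n}0.png',d['image'][:,:,::-1])
o=telemetry.get_obs(); print(o)
E
```

```text
{'t': 0.1, 'q': array([-1.39295597e+00,  5.33047871e-02,  1.61413415e+00, -4.27444622e-05,
        1.47600502e+00, -1.19009229e-01]), 'dq': array([-0.00023084, -0.00135645, -0.00316833, -0.00083981,  0.00046563,
        0.00106336]), 'effort': array([ 1.64287976e-03, -3.94901955e+01, -3.71362066e+01,  2.95988480e-05,
        3.92277871e-03, -1.71241265e-05]), 'tool_pos': array([ 0.18270241, -0.59711755,  0.23019078]), 'tool_rot': array([-3.10522175e+00, -4.64312939e-01,  1.52245474e-04]), 'contact_force': array([ 0.51262512, -0.69740958, -0.16720295]), 'wrist_torque': array([-0.02723527,  0.01528683, -0.0057286 ]), 'grip_force': 0.0, 'opening': 0.0853064332783552}
```

View pics/scene0.png

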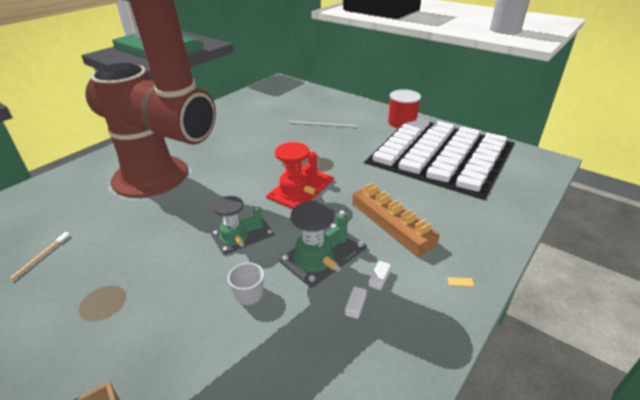

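View pics/top0.png

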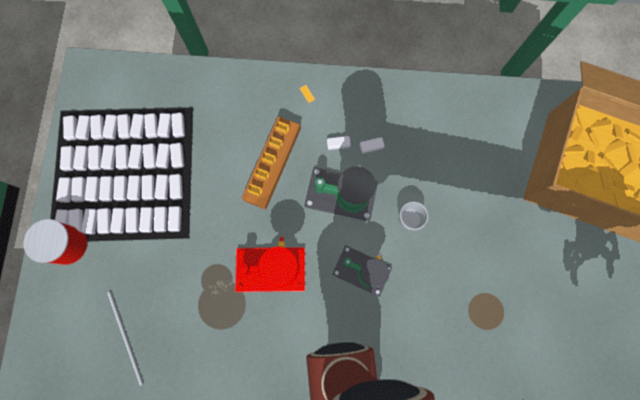

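The target is the larger green pump: its plate is at about (313,218) in scene and (358,185) in top. The post is at (342,217) in scene and (320,186) in top. The tin is at (413,215) in top, the blocks at (338,143) and (371,145), and the jig at (270,160).

```bash
python3 - <<'E'
from h import *
t=dict(np.load('last_top.npz')); s=dict(np.load('last_scene.npz'))
for u,v in[(358,185),(350,180),(366,190),(320,186),(413,206),(338,143),(371,145),(270,160),(375,270)]: print('top',u,v,world(t,u,v).round(3))
for u,v in[(313,218),(300,218),(325,218),(342,215),(246,270)]: print('sc',u,v,world(s,u,v).round(3))
for n,d in(('top',t),('scene',s)):
    H,W=d['depth'].shape; P=[]
    for v in range(100,300):
        for u in range(180,440):
            if d['depth'][v,u]>0:
                p=world(d,u,v)
                P.append([u,v,*p])
    P=np.array(P); c=P[(abs(P[:,4]-.139)<.008)]
    m=np.zeros((H,W),np.uint8); m[c[:,1].astype(int),c[:,0].astype(int)]=1
    k,l,st,ce=cv2.connectedComponentsWithStats(m)
    for i in range(1,k):
        if st[i,4]>60:
            q=np.array([r[2:] for r in c if l[int(r[1]),int(r[0])]==i]); print(n,st[i],(q.min(0)/2+q.max(0)/2).round(4),np.median(q,0).round(4),np.ptp(q,0).round(3))
    c=P[(abs(P[:,4]-.093)<.013)]; 
    m[:]=0; m[c[:,1].astype(int),c[:,0].astype(int)]=1
    k,l,st,ce=cv2.connectedComponentsWithStats(m)
    for i in range(1,k):
        if st[i,4]>15:
            q=np.array([r[2:] for r in c if l[int(r[1]),int(r[0])]==i]); print(n,'post',st[i],q.mean(0).round(4),q.max(0).round(3))
R=cv2.Rodrigues(telemetry.get_obs()['tool_rot'])[0];print(R.round(3))
E
```

```text
top 358 185 [0.597 0.015 0.139]
top 350 180 [0.608 0.034 0.138]
top 366 190 [ 0.587 -0.004  0.136]
top 320 186 [0.601 0.104 0.085]
top 413 206 [ 0.579 -0.136  0.028]
top 338 143 [0.737 0.065 0.02 ]
top 371 145 [ 0.738 -0.022  0.02 ]
top 270 160 [0.671 0.238 0.043]
top 375 270 [ 0.406 -0.037  0.103]
sc 313 218 [0.61  0.008 0.139]
sc 300 218 [ 0.591 -0.009  0.14 ]
sc 325 218 [0.629 0.023 0.138]
sc 342 215 [0.616 0.102 0.088]
sc 246 270 [ 0.528 -0.113  0.038]
top [ 337  166   39   38 1138] [0.5996 0.0199 0.1388] [0.5978 0.0199 0.1387] [0.09  0.089 0.015]
top [ 258  246   40   40 1254] [0.3989 0.1865 0.1385] [0.3984 0.1863 0.1389] [0.088 0.088 0.014]
top post [315 177  10  11  83] [0.6116 0.1065 0.0865] [0.625 0.118 0.097]
top post [360 258  29  29 569] [ 0.4001 -0.0354  0.1032] [ 0.434 -0.002  0.106]
top post [237 262  11  11  96] [0.3917 0.2739 0.0856] [0.404 0.287 0.091]
scene [275 142  35  21 565] [0.4012 0.1845 0.136 ] [0.404  0.1808 0.1381] [0.089 0.091 0.01 ]
scene [ 291  201   44   30 1034] [0.5995 0.0186 0.1361] [0.6033 0.0141 0.138 ] [0.09 0.09 0.01]
scene post [390 100  30   9 195] [0.4418 0.7038 0.0921] [0.472 0.75  0.104]
scene post [309 152   8   6  36] [0.3959 0.272  0.0842] [0.406 0.285 0.089]
scene post [285 162  17  12 114] [0.4066 0.1775 0.0912] [0.422 0.206 0.105]
scene post [213 196  31  21 503] [ 0.4053 -0.0401  0.1025] [ 0.436 -0.004  0.106]
scene post [337 211  11  10  80] [0.6145 0.1032 0.0854] [0.626 0.119 0.094]
scene post [302 230  22  11 135] [0.6081 0.0076 0.0915] [0.622 0.033 0.105]
[[ 0.956  0.293 -0.   ]
 [ 0.293 -0.956  0.002]
 [ 0.    -0.002 -1.   ]]
```

```bash
python3 - <<'E'
from h import *
s=dict(np.load('last_scene.npz'));cv2.imwrite('pics/crop1.png',cv2.resize(s['image'][180:300,230:400,::-1],None,fx=4.5,fy=4.5,interpolation=2))
E
```

```text
(no output)
```

View pics/crop1.png

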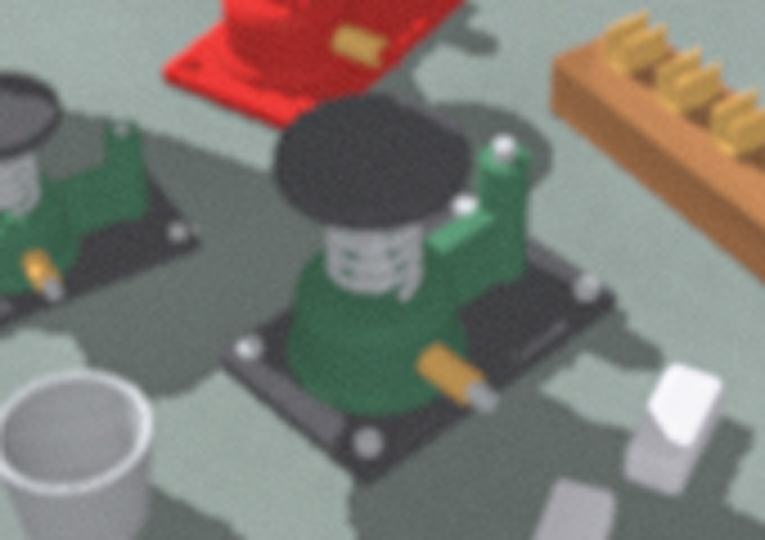

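```bash
python3 -m pendant '[0,0,0,0.16,-0.13,0,0, 0,0,0,0.32,-0.26,0,0, 0,0,0,0.48,-0.39,0,0, 0,0,0,0.64,-0.52,0,0, 0,0,0,0.8,-0.65,0,0, 0,0,0,0.96,-0.78,0,0, 0,0,0,0.96,-0.78,0,0, 0,0,0,0.96,-0.78,0,0]' 40
python3 - <<'E'
from h import *
o=telemetry.get_obs();R=cv2.Rodrigues(o['tool_rot'])[0]
print(o['t'],o['opening'],R.round(3),R.T@(np.array([.5995,.019,.18])-o['tool_pos'])/.3)
E
```

```text
t: 1.1
tool_pos: [0.3895, -0.2897, 0.231]
tool_rot: [-3.107, -0.466, 0.001]
contact_force: [-0.2, -0.2, 0.0]
opening: -0.0001
grip_force: 0.0
1.1 -0.00010657857038842705 [[ 0.956  0.293 -0.001]
 [ 0.293 -0.956 -0.   ]
 [-0.001 -0.    -1.   ]] [ 0.97076342 -0.77854137  0.16943267]
```

```bash
python3 -m pendant '[0,0,0,0.16,-0.13,0,0, 0,0,0,0.32,-0.26,0,0, 0,0,0,0.48,-0.39,0,0, 0,0,0,0.64,-0.52,0,0, 0,0,0,0.8,-0.65,0,0, 0,0,0,0.97,-0.78,0.07,0, 0,0,0,0.97,-0.78,0.17,0, 0,0,0,0.97,-0.78,0.17,0, 0,0,0,0.97,-0.78,0.17,0]'
python3 - <<'E'
from h import *
for n in('scene','wrist'):
    d=grab(n); im=d['image'][:,:,::-1]
    if n=='scene': im=cv2.resize(im[150:300,220:420],None,fx=4,fy=4,interpolation=2)
    cv2.imwrite(f'pics/{n}2.png',im)
o=telemetry.get_obs();R=cv2.Rodrigues(o['tool_rot'])[0];print(o['tool_pos'],o['t'],R.round(3))
E
```

```text
t: 2.22
tool_pos: [0.5999, 0.0175, 0.1811]
tool_rot: [3.107, 0.461, 0.001]
contact_force: [0.6, -0.0, 1.3]
opening: 0.0002
grip_force: 0.0
[0.60037705 0.0176944  0.18226183] 2.325 [[ 0.957  0.29   0.003]
 [ 0.29  -0.957 -0.   ]
 [ 0.003  0.001 -1.   ]]
```

View pics/scene2.png

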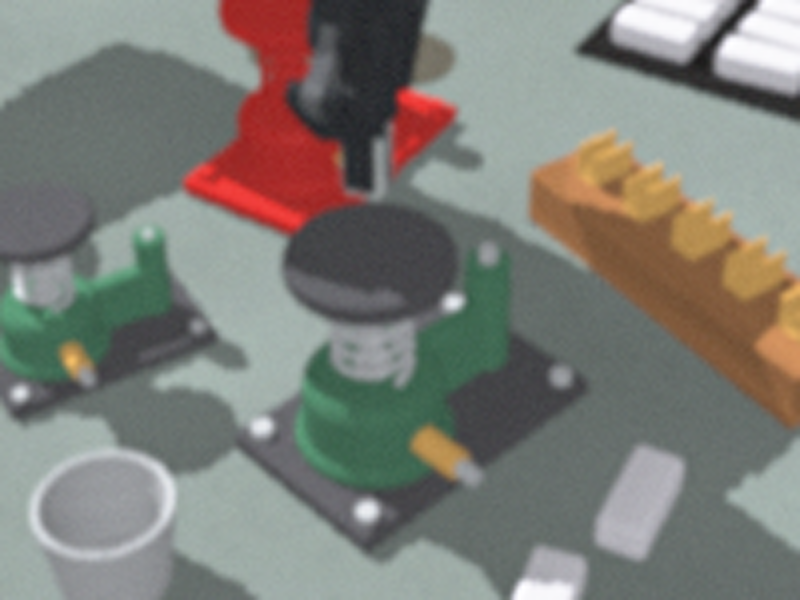

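View pics/wrist2.png

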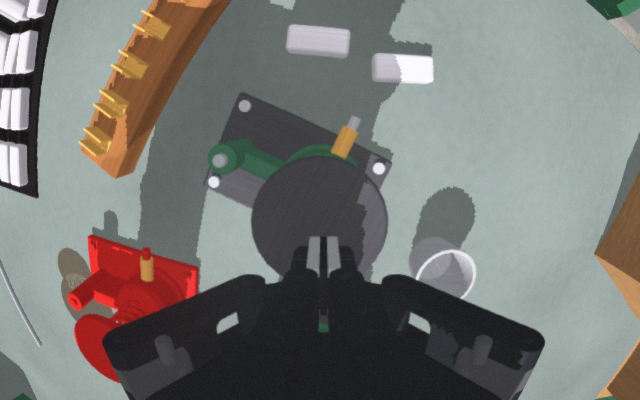

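The fingertips are centred above the plate. The pin is at (488,253) in the scene crop and (220,160) in wrist, well clear of the fingers.

```bash
python3 -m pendant '[0,0,0,0,0,0.1,0, 0,0,0,0,0,0.14,0, 0,0,0,0,0,0.17,0, 0,0,0,0,0,0.19,0, 0,0,0,0,0,0.2,0, 0,0,0,0,0,0.2,0, 0,0,0,0,0,0.2,0]'
```

```text
t: 3.2
tool_pos: [0.5996, 0.0185, 0.1236]
tool_rot: [3.106, 0.464, -0.001]
contact_force: [-7.8, -0.5, 10.6]
opening: 0.0004
grip_force: 5.3
```

```bash
python3 -m pendant '[0,0,0,0,0,0.01,0, 0,0,0,0,0,0.02,0, 0,0,0,0,0,0.02,0, 0,0,0,0,0,0.02,0]'
```

```text
t: 3.7
tool_pos: [0.5999, 0.0185, 0.119]
tool_rot: [3.106, 0.464, -0.0]
contact_force: [-9.6, -1.3, 16.7]
opening: 0.0
grip_force: 8.0
```

```bash
python3 -m pendant '[0,0,0,0,0,-0.12,0, 0,0,0,0,0,-0.12,0, 0,0,0,0,0,-0.12,0, 0,0,0,0,0,-0.12,0, 0,0,0,0,0,-0.12,0, 0,0,0,0,0,-0.06,0, 0,0,0,0,0,-0.03,0, 0,0,0,0,0,-0.01,0, 0,0,0,0,0,0.005,0, 0,0,0,0,0,0.005,0, 0,0,0,0,0,0.005,0, 0,0,0,0,0,0.005,0]'
```

```text
t: 5.2
tool_pos: [0.6012, 0.0191, 0.1189]
tool_rot: [3.106, 0.465, 0.004]
contact_force: [-12.1, 0.1, 27.3]
opening: 0.0001
grip_force: 13.9
```

```bash
python3 -m pendant '[0,0,0,0,0,-0.12,0, 0,0,0,0,0,-0.12,0, 0,0,0,0,0,-0.12,0, 0,0,0,0,0,-0.12,0, 0,0,0,0,0,-0.12,0, 0,0,0,0,0,-0.12,0]'
python3 - <<'E'
from h import *
d=grab('scene'); a=cv2.resize(d['image'][150:300,220:420,::-1],None,fx=3,fy=3,interpolation=2)
cv2.imwrite('pics/scene3.png',a)
print(telemetry.get_obs()['tool_pos'])
for n in ('scene',):
  print(max((world(d,u,v)[2],u,v) for v in range(195,225) for u in range(334,350) if d['depth'][v,u]>0 and abs(world(d,u,v)[1]-.105)<.012 and abs(world(d,u,v)[0]-.613)<.012))
  q=np.array([world(d,u,v) for v in range(202,230) for u in range(292,334) if d['depth'][v,u]>0]); print(np.median(q[(q[:,2]>.11)&(q[:,2]<.145),2]))
E
```

```text
t: 5.95
tool_pos: [0.5993, 0.0192, 0.1481]
tool_rot: [-3.107, -0.464, 0.002]
contact_force: [0.3, -0.5, 0.1]
opening: 0.0
grip_force: 0.0
[0.59942255 0.01922429 0.14834127]
(np.float64(0.1031883599969611), 340, 209)
0.1379149755518271
```

View pics/scene3.png

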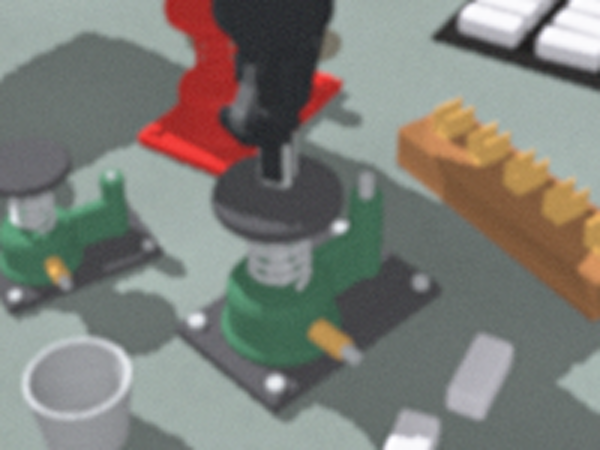

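The pin now stands at about (366,183) in the crop, with its tip near 103 mm. The plate is fully up, so the strokes count; I'll do three or four more.

```bash
python3 -m pendant '[0,0,0,0,0,0.06,0, 0,0,0,0,0,0.09,0, 0,0,0,0,0,0.11,0, 0,0,0,0,0,0.122,0, 0,0,0,0,0,0.122,0, 0,0,0,0,0,0.122,0, 0,0,0,0,0,0.122,0]'
```

```text
t: 6.88
tool_pos: [0.6017, 0.019, 0.1189]
tool_rot: [3.106, 0.465, 0.006]
contact_force: [-11.8, 1.1, 28.9]
opening: 0.0001
grip_force: 14.2
```

```bash
python3 -m pendant '[0,0,0,0,0,-0.12,0, 0,0,0,0,0,-0.12,0, 0,0,0,0,0,-0.12,0, 0,0,0,0,0,-0.12,0, 0,0,0,0,0,-0.12,0, 0,0,0,0,0,-0.06,0, 0,0,0,0,0,-0.03,0, 0,0,0,0,0,-0.01,0, 0,0,0,0,0,0,0, 0,0,0,0,0,0,0, 0,0,0,0,0,0,0, 0,0,0,0,0,0,0]'
```

```text
t: 8.38
tool_pos: [0.6013, 0.0191, 0.1188]
tool_rot: [3.106, 0.465, 0.004]
contact_force: [-13.9, 1.6, 30.3]
opening: -0.0002
grip_force: 15.1
```

```bash
python3 -m pendant '[0,0,0,0,0,-0.12,0, 0,0,0,0,0,-0.12,0, 0,0,0,0,0,-0.12,0, 0,0,0,0,0,-0.12,0, 0,0,0,0,0,-0.12,0, 0,0,0,0,0,-0.06,0, 0,0,0,0,0,-0.03,0, 0,0,0,0,0,-0.01,0, 0,0,0,0,0,0,0, 0,0,0,0,0,0,0, 0,0,0,0,0,0,0, 0,0,0,0,0,0,0]'
```

```text
t: 9.88
tool_pos: [0.6013, 0.0191, 0.1189]
tool_rot: [3.106, 0.465, 0.004]
contact_force: [-13.5, 0.7, 29.8]
opening: 0.0001
grip_force: 15.1
```

```bash
python3 -m pendant '[0,0,0,0,0,-0.12,0, 0,0,0,0,0,-0.2,0, 0,0,0,0,0,-0.3,0, 0,0,0,0,0,-0.3,0, 0,0,0,0,0,-0.3,0, 0,0,0,0,0,-0.3,0]'
python3 - <<'E'
from h import *
d=grab('scene'); a=cv2.resize(d['image'][150:300,220:420,::-1],None,fx=3,fy=3,interpolation=2)
cv2.imwrite('pics/scene4.png',a)
for n in ('scene','top'):
  d=grab(n);q=[]
  for v in range(160,240):
    for u in range(290,370):
      if d['depth'][v,u]>0: q.append(world(d,u,v))
  q=np.array(q); m=np.hypot(q[:,0]-.613,q[:,1]-.105)<.014; print(n,np.sort(q[m,2])[-6:])
  m=np.hypot(q[:,0]-.5995,q[:,1]-.019)<.04; m&=(q[:,2]<.145)&(q[:,2]>.11); print(np.median(q[m,2]))
E
```

```text
t: 10.62
tool_pos: [0.5986, 0.0193, 0.1998]
tool_rot: [-3.106, -0.464, 0.005]
contact_force: [0.6, 0.4, -0.0]
opening: 0.0
grip_force: 0.0
scene [0.11782674 0.11800143 0.118048   0.11814973 0.11816295 0.11849567]
0.1380858921785668
top [0.11842546 0.11869197 0.11887224 0.11934041 0.11962513 0.11992816]
0.13919803749042922
```

View pics/scene4.png

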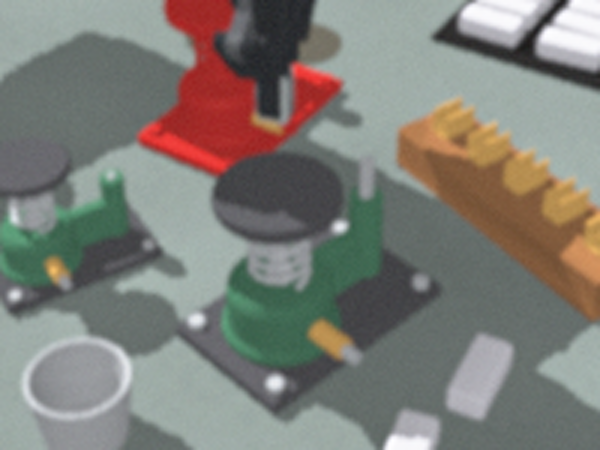

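The pin tip is at (367,160) in the crop, about 118 mm high, which is fully out. One more harmless stroke removes any doubt.

```bash
python3 -m pendant '[0,0,0,0,0,0.15,0, 0,0,0,0,0,0.23,0, 0,0,0,0,0,0.265,0, 0,0,0,0,0,0.29,0, 0,0,0,0,0,0.3,0, 0,0,0,0,0,0.3,0, 0,0,0,0,0,0.3,0, 0,0,0,0,0,0.3,0]'
python3 -m pendant '[0,0,0,0,0,-0.12,0, 0,0,0,0,0,-0.3,0, 0,0,0,0,0,-0.4,0, 0,0,0,0,0,-0.4,0, 0,0,0,0,0,-0.4,0, 0,0,0,0,0,-0.4,0, 0,0,0,0,0,-0.4,0, 0,0,0,0,0,-0.4,0]'
python3 - <<'E'
from h import *
for n in ('scene','top'):
  d=grab(n);q=[]
  for v in range(160,240):
    for u in range(290,370):
      if d['depth'][v,u]>0: q.append(world(d,u,v))
  q=np.array(q); m=np.hypot(q[:,0]-.613,q[:,1]-.105)<.014; print(n,np.sort(q[m,2])[-6:])
  m=np.hypot(q[:,0]-.5995,q[:,1]-.019)<.04; m&=(q[:,2]<.145)&(q[:,2]>.11); print(np.median(q[m,2]))
E
```

```text
t: 11.78
tool_pos: [0.5988, 0.0193, 0.1189]
tool_rot: [-3.107, -0.465, 0.007]
contact_force: [-20.5, 0.7, 32.9]
opening: -0.0001
grip_force: 16.3
t: 12.78
tool_pos: [0.5993, 0.0192, 0.2314]
tool_rot: [-3.107, -0.464, 0.002]
contact_force: [0.3, 0.3, 0.3]
opening: -0.0004
grip_force: 0.0
scene [0.11747064 0.11754342 0.11757563 0.11774816 0.11780018 0.11886067]
0.1380659467038237
top [0.11901101 0.11924772 0.1193063  0.12109617 0.12128828 0.12160701]
0.1386313727645923
```

The last stroke did not move the pin, so it is fully out. The plate is up and the hand is clear.

```bash
python3 -c "
from station import ctrl; print(ctrl.finish_job())"
```

```text
the job is handed in; nothing more can be done
None
```

The job is handed in: six strokes in about 13 s primed the pump, the pin is fully out at about 118 mm, the plate is fully up, the hand is clear, and the arm never went near the tin, blocks or jig.

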